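Refit the knob of a gem-inspection lamp and hold it in

ROBOT

A 6-joint arm with a two-finger parallel gripper is mounted at the origin on the work surface. World frame = base frame: x ahead of the robot, y to its left, z up, the work surface at z = 0. Lengths are in mm, angles in rad, forces in N, time in s.
With the tool pointing down it reaches from about 275 to 1000 mm from the base axis. Payload 8.4 kg.
Tool frame: the origin (TCP) lies at the very end of the fingers, on their centre line; the grasp point (between the pads) lies 19 mm behind it; z points along the fingers, y is the direction in which the jaws open and shut (so a half turn about z gives the same grasp; the last joint's range is limited). The gripper opens to 85 mm and grips with 20 to 120 N. Pads are 22 mm wide; open, the fingers measure 114 mm over their backs; the gripper's body (76 mm by 85 mm) begins 54 mm behind the grasp point. The pads swing forward as they close: fully open they stand 13 mm farther back than shut.
Start: joints at [-1.156, 0.353, 1.633, -0, 1.155, -0.002], TCP at [253.022, -571.496, 231.281] pointing down, gripper open.
Joint ranges: [-2.63, 2.63], [-0.92, 2.1], [0.06, 2.66], [-1.3, 4.44], [0, 2.69], [-3.02, 3.02]. Speed limits (rad/s): [2.22, 2.22, 2.79, 3.14, 3.14, 3.14].

INTERFACE

Orientations are given as [roll, pitch, yaw] about the fixed x, y, z axes, in that order (R = Rz(yaw) Ry(pitch) Rx(roll)).
In Python, from rig import r, vision gives the robot as it stands.
- The arm moves only by the tool move_arm, never from a script. Its argument "series" is text: rows parted by semicolons, each of 7 numbers parted by spaces: the closure, from -1 (fully open) to 1 (shut), then the shift along the tool's x, y, z in units of 40 mm (1.0 is 40 mm), then the turn, a rotation vector about the tool's x, y, z in degrees. In form: grip tx ty tz ax ay az; .... A call has 1 to 20 rows; each row shifts and turns the pose as measured when the row begins, along the tool's axes as they then stand; what a row does not reach is not made up. A row lasts 1/8 s, in which the tool goes at most 62.5 mm and 10.7 degrees, less where a joint would pass 70% of its speed; a pose out of reach is approached as far as the arm can. A call is refused whole if a number of a shift passes 1 or a number of a turn 10.7, either way. A call with a gripper value outside its range is refused whole. The fingers move at their own pace and stop on an object; "grip_force" is the grip in N (left out, the last holds). Time passes only in rows, so rows that do not move let the fingers close. It gives the time, the measured TCP pose, the force and the opening at its end, in the units of the state.
- r.sense(): the state, without advancing time (a new reading comes with each control period).
- vision.grab_frame(name): name is "scene" or "side" or "wrist"; returns the picture (480x640x3 uint8, red, green, blue); there is no depth.
- vision.camera_params(name): a dict with "fx", "fy", "cx", "cy" (pixels), "position" and "rotation" of the camera in the world. Camera axes: x right, y up, looking along -z (the intrinsics and any distortion apply to the point x, -y, -z); pixel columns grow to the right and rows downward; lengths in mm; the calibration is good to about 2 mm. A picture is of the moment at which its call begins: read the wrist's pose just before it. camera_params takes no time and is no camera call; for the wrist camera it gives the pose at the moment of the call.
- r.sign_off(): hands the job in, once; it reports no verdict.
The state is a dict: "clock": time; "qpos": joint angles; "qvel": joint speeds; "joint_efforts": joint torques, N m; "eef_pos": TCP position; "tcp_rot": TCP orientation; "contact_force": force on the tool from outside, world axes, zero at the start; "wrist_torque": the same for the moment, N m; "opening": opening from 0.0 (shut) to 1.0 (fully open).
Only numpy, scipy, OpenCV 4.12 (cv2) and the standard library are available. Lean on these libraries where they do the work, as an engineer would, in place of code of your own. Each camera call takes 0.05 s, during which the arm holds its last target. There are 200 camera calls.

TASK

On the lamp's control box, first slide the orange dimmer grip along its track until it stands level with the green mark. Then pick up the blue knob, turn it so that its D-shaped hole matches the brass D-shaft, push it fully onto the shaft, and press knob and shaft down against the spring to the bottom. Finish still gripping the knob and holding it pressed down, with the dimmer left at the mark and the other things on the counter left where they are.

Things in the scene. Friction and masses are not known exactly. Their poses are not given: they have to be found in the camera images.
- console: Control box, fixed: grey, black top face, 150 (its x) x 300 (its y) x 50 mm high, standing on the counter. Origin: centre of its underside. The dimmer track runs along its y axis at its x = 0 (track centre at y = +55 mm, aluminium strip 40 x 150 x 14 mm on the box's top); the shaft stands at its x = 0, y = -90 mm.
- fader (a joint): The dimmer grip's position along its track, m: 0 at the end nearest the shaft, growing along the control box's +y to 0.100 at the far end. Starts between 0 and 0.02. Stays where it is left; sliding it takes about 2 N.
- fader_top (a point): Centre of the top face of the orange dimmer grip, an upright block 28 (box x) x 20 (box y) x 40 mm high; its foot is 0.5 mm above the aluminium strip, its top about 105 mm above the counter. Axes as the control box's.
- mark: Green mark, a 20 x 5 x 4 mm strip across the scale lying on the top of the box beside the track, on the box's +x side (36 mm from the track's centre line). Origin: centre of its underside. The grip is level with it when both have the same y along the box's y axis.
- shaft_tip (a point): Centre of the top end of the upright brass D-shaft, 86 mm above the counter unpressed. 12 mm in diameter, with a flat 3 mm from the axis that faces this frame's +x; z up. Its top 3 mm taper inwards by 2 mm. It stands 24 mm out of a fixed aluminium disc 60 mm across, 6 mm high, on which a red line points to the flat's side. It does not turn.
- shaft (a joint): How far the shaft is pressed down, m: 0 up, 0.005 at the bottom stop. Spring-loaded: about 2.5 N to start, 7.5 N at the bottom; springs up when let go.
- knob: Loose blue knob, 50 to 85 g, standing upright on the grey pad. Origin: centre of its underside, z up. Round skirt 40 mm across, 0 to 19 mm above the origin; above it a bar grip 38 mm long (its x) x 14 mm thick (its y), from 19 to 48 mm. White line on the top and the end of the bar at its +x end.
- knob_hole (a point): Centre of the mouth of the knob's hole, at the knob's origin, axes as the knob's. Blind D-hole from below, 16 mm deep, 13.2 mm across, its flat 3.6 mm from the axis on the knob's +x side (white line side). It fits only with knob +x along the shaft's +x, within about 8 degrees; fully home, the mouth is 16 mm below the shaft's tip.
- knob_line (a point): Point on the white line on top of the knob's bar: 15 mm along the knob's +x from its axis, 48 mm above its underside. Axes as the knob's.
- pad: Grey fixed pad, 140 x 240 x 6 mm thick, on which the knob stands at one end and the loupe at the other, about 110 mm apart. Origin: centre of its underside.
- loupe: Bystander on the pad: dark steel round loupe, 28 mm across, 24 mm high, loose. Origin: centre of its underside.
- ring_box: Bystander: dark ring box, 56 x 56 x 44 mm, loose. Origin: centre of its underside.
- jar_a: Bystander: round white gem jar with a steel lid and a pink stone, 45 mm across, 43 mm high, loose. Origin: centre of its underside.
- jar_b: Bystander: round white gem jar with a steel lid and an orange stone, 45 mm across, 43 mm high, loose. Origin: centre of its underside.
- brush: Bystander: small brush 150 mm long lying on the counter to the left of the control box (seen from the robot), loose. Origin: about its middle.
- weight: Bystander: brass weight 26 mm across, 40 mm high, loose. Origin: centre of its underside.
Mind the look-alikes: they are no part of the job. Several things have the shape of the knob; the one meant has the colours described above.

How it is judged:
By the outcome, as a careful person would: the job done as asked, in the order asked, and still so for the second after the job is handed in, while the arm keeps its last pose, push and grip.
It also fails if it takes over 51 s, if anything falls off the work surface, if the arm or the gripper's body presses on something with over 40 N, if the wrist force passes 120 N, or if a joint passes its speed limit or range.

## Working session

There is one attempt and no reset: what is moved stays moved. The work goes in short steps, Python scripts to look and compute and a tool call to move; the robot and the scene stay as the last step left them, time stands still between calls to the robot, and variables do not carry over. Pictures are saved under pics/ and viewed, about 8 in all and at most 12, crops included, and the job is handed in when it is done.

Besides the shell and the picture viewer there is one more tool, called as name(argument=value, ...), one argument or row to a line, values as JSON. move_arm: Moves the arm, as the interface text tells. Its arguments: {"type":"object","properties":{"series":{"type":"string"},"grip_force":{"type":"number"}},"required":["series"]}

```bash
mkdir -p pics; ls
python3 - <<'E'
from rig import r, vision
import cv2
for n in ("scene","side"):
    f=vision.grab_frame(n); cv2.imwrite(f"pics/{n}0.png",f[:,:,::-1]); print(vision.camera_params(n))
s=r.sense(); print(s)
E
```

```text
pics
{'fx': 565.7563859368115, 'fy': 565.7563859368115, 'cx': 312.0442586686266, 'cy': 228.84844821771495, 'position': array([1473.07996555, -517.13823778,  752.4584088 ]), 'rotation': array([ 1.01292662, -0.02404215,  1.05756072])}
{'fx': 483.5852984526896, 'fy': 483.5852984526896, 'cx': 311.311889985897, 'cy': 248.60523040371515, 'position': array([ 380.02110976, 1018.72211808,  766.32507514]), 'rotation': array([ 0.97778806, -0.01213714, -2.94347354])}
{'clock': 0.1, 'qpos': array([-1.15641987e+00,  3.53542116e-01,  1.63404566e+00,  1.62084803e-05,
        1.15519107e+00, -2.39234249e-03]), 'qvel': array([ 0.0009005 , -0.00151768, -0.00271626, -0.00056068,  0.00015012,
        0.00164304]), 'joint_efforts': array([ 9.33335505e-04, -6.06354475e+01, -3.42821002e+01, -1.08869799e-05,
        3.95568815e-03, -2.58705859e-05]), 'eef_pos': array([ 252.84746161, -571.11845423,  230.66575198]), 'tcp_rot': array([-3.1404065e+00, -1.7658646e-05,  4.1676224e-01]), 'contact_force': array([ 0.34825577, -0.54255418,  0.1900308 ]), 'wrist_torque': array([ 0.00514399, -0.05308672, -0.02175588]), 'opening': 0.9975406856323159}
```

View pics/scene0.png

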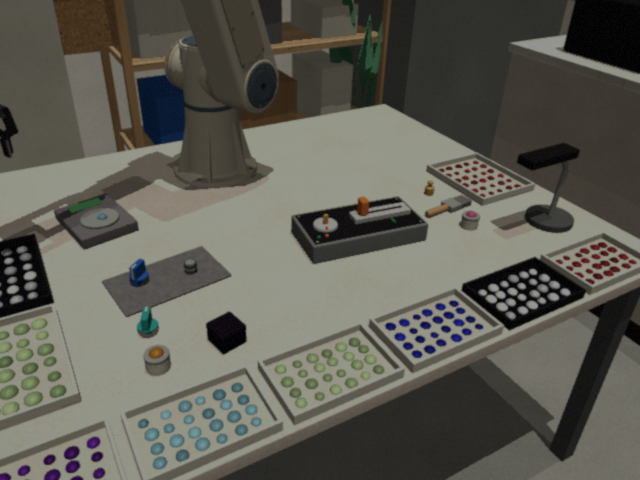

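View pics/side0.png

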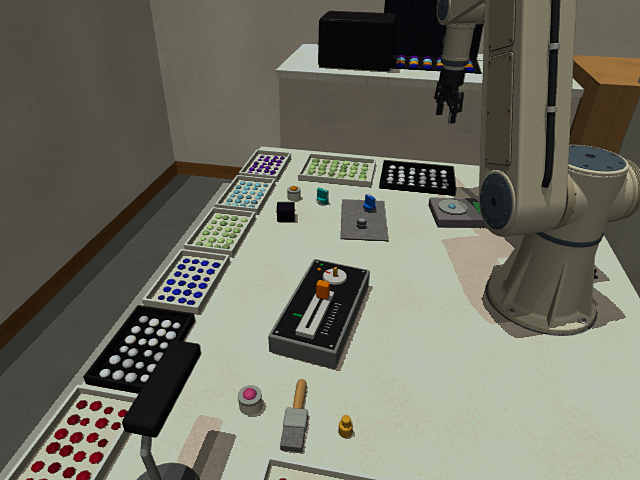

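The scene view shows the console at about (360,228), the orange grip at (363,206), the shaft at (326,222) and the blue knob at (139,272). The side view shows the grip at (322,290), shaft at (334,272), mark at (297,315) and knob at (370,203). I'll enlarge both.

```bash
cat > h.py <<'E'
import numpy as np, cv2
from scipy.spatial.transform import Rotation as R
from scipy.optimize import least_squares
def ray(P,u,v):
    d=R.from_euler('xyz',P['rotation']).apply([(u-P['cx'])/P['fx'],-(v-P['cy'])/P['fy'],-1]); return np.array(P['position']),d
def onz(P,u,v,z):
    o,d=ray(P,u,v); return o+d*(z-o[2])/d[2]
def proj(P,X):
    c=R.from_euler('xyz',P['rotation']).inv().apply(np.atleast_2d(X)-P['position'])
    return np.c_[P['cx']+P['fx']*c[:,0]/-c[:,2],P['cy']-P['fy']*c[:,1]/-c[:,2]]
E
python3 - <<'E'
import cv2,numpy as np
a=cv2.imread('pics/scene0.png');b=cv2.imread('pics/side0.png')
def c(im,x,y,w,h,W,H): return cv2.resize(im[y:y+h,x:x+w],(W,H),interpolation=cv2.INTER_CUBIC)
top=np.hstack([c(a,285,190,150,75,400,200),c(a,100,245,150,75,400,200)])
bot=np.hstack([c(b,260,250,120,120,400,400),c(b,335,185,60,60,400,400)])
cv2.imwrite('pics/comp.png',np.vstack([top,bot]))
from h import *
from rig import vision
S=vision.camera_params('scene');D=vision.camera_params('side')
print(onz(S,363,199,105),onz(D,322,281,105)); print(onz(S,326,215,86),onz(D,336,267,86));print(onz(S,140,264,54),onz(D,370,197,54));print(onz(D,297,315,52),onz(S,393,220,52))
E
```

```text
[515.30684097 179.37472229 105.        ] [516.65130107 176.41359462 105.        ]
[512.17488523  80.00599001  86.        ] [497.64344645  91.61971323  86.        ]
[ 462.17287944 -341.99238282   54.        ] [ 456.56818778 -343.34591079   54.        ]
[559.52738005 240.10761008  52.        ] [557.45046071 242.80973124  52.        ]
```

View pics/comp.png

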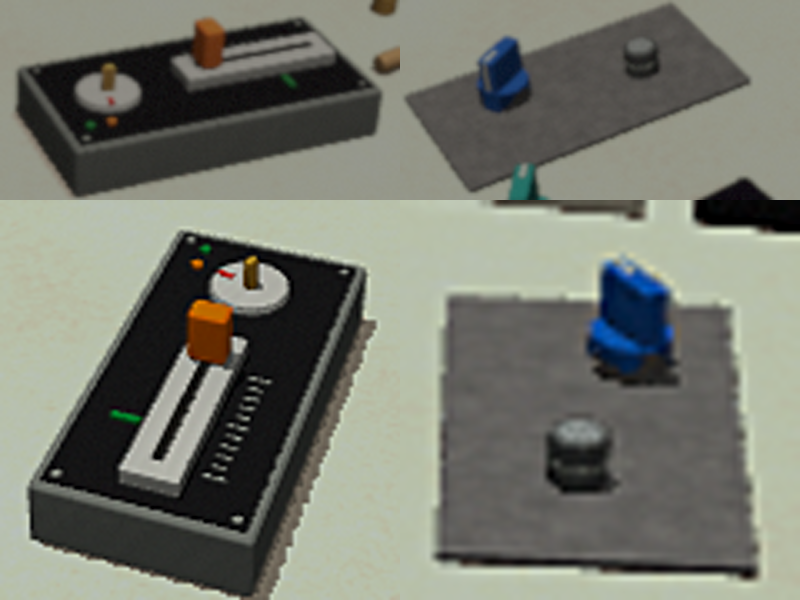

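Run:
```python
from h import *
from rig import vision
S=vision.camera_params('scene');D=vision.camera_params('side')
dat=[(D,314,259.6,75,-150,50),(D,369.5,270.4,-75,-150,50),(D,335.6,352.6,-75,150,50),(D,269,336.4,75,150,50),
(S,291.75,216.25,-75,-150,50),(S,314.25,246.25,75,-150,50),(S,427.5,223.75,75,150,50),(S,399.4,197.5,-75,150,50),(D,335.3,267.4,0,-90,86),(S,325.5,214.75,0,-90,86)]
def res(p,full=0):
    o=[]
    for P,u,v,x,y,z in dat:
        X=R.from_euler('z',p[2]).apply([x,y,z])+[p[0],p[1],0]; o.append(proj(P,X)[0]-[u,v])
    return np.ravel(o)
s=least_squares(res,[510,160,0],loss='soft_l1');print(s.x,np.round(s.fun,1))
def tri(a,b):
    f=lambda X:np.r_[proj(S,X)[0]-a,proj(D,X)[0]-b]
    q=least_squares(f,[500,100,60]);return q.x,np.round(q.fun,1)
inv=lambda X:R.from_euler('z',-s.x[2]).apply(np.array(X)-[s.x[0],s.x[1],0])
for n,a,b in [('mark',(393.4,220),(297.5,314.8)),('tip',(325.5,214.75),(335.3,267.4)),('red',(326.25,227.9),(328.1,272.2)),('fader',(363,199),(322.7,282.1)),('disc',(325.5,224.5),(335,276))]:
    X,e=tri(a,b);print(n,X,e,'in box',inv(X))
for a,b in [((88/2.667+100,263.75),(368.75,194.75)),((143.1,260.75),(372.8,197.5))]: print(tri(a,b))
w=vision.camera_params('wrist');print(w['position'],R.from_euler('xyz',w['rotation']).as_matrix(),w['fx'])
```

```text
[ 5.12831775e+02  1.75906889e+02 -1.32840071e-01] [-0.8 -1.4  0.6 -0.3  0.2  1.2 -2.1 -0.4 -0.9 -1.9 -0.4  0.3  1.8 -0.6
 -0.7 -2.5 -0.3 -1.8  0.5 -2.6]
mark [558.73763705 241.8157006   53.6296131 ] [-0.3 -0.2 -0.3  0.2] in box [36.77181517 71.40835582 53.6296131 ]
tip [500.48487276  85.38626082  79.48279373] [-0.2 -0.1 -0.2  0.1] in box [ -0.24869042 -91.35846004  79.48279373]
red [518.97328164  77.23626693  55.93573928] [-0.3 -0.2 -0.3  0.2] in box [ 19.15629491 -96.98786563  55.93573928]
fader [514.57563198 179.73858514 104.66717864] [-0.1 -0.  -0.1  0. ] in box [  1.2209862    4.02891151 104.66717864]
disc [500.70077855  85.75063051  53.2091004 ] [-0.4 -0.3 -0.4  0.3] in box [-8.29474822e-02 -9.09687039e+01  5.32091004e+01]
(array([ 460.62156033, -355.18517181,   57.15152834]), array([ 0.3,  0.3,  0.4, -0.5]))
(array([ 449.95111931, -333.52100704,   54.01271708]), array([-0.6, -0.8, -1. ,  1.2]))
[ 328.48760587 -539.18896993  373.71186218] [[ 0.40553759  0.86735317  0.28850952]
 [-0.91407551  0.38559643  0.12562388]
 [-0.00228797 -0.31466469  0.94920014]] 343.61329305513834
```

move_arm(
  series="-1 0 0 0 0 0 10.5; -1 0 0 0 0 0 10.5; -1 0 0 0 0 0 10.5; -1 0.2 -1 0 0 0 0; -1 0.2 -1 0 0 0 0; -1 0.2 -1 0 0 0 0; -1 0.2 -1 0 0 0 0; -1 0.2 -1 0 0 0 0; -1 0.2 -1 0 0 0 0; -1 0.2 -1 0 0 0 0; -1 0.2 -1 0 0 0 0; -1 0.2 -1 0 0 0 0; -1 0.2 -1 0 0 0 0; -1 0.2 -1 0 0 0 0; -1 0.2 -1 0 0 0 0; -1 0.2 -1 0 0 0 0; -1 0.2 -1 0 0 0 0; -1 0.2 -1 0 0 0 0; -1 0.2 -1 0 0 0 0",
  grip_force=30,
)

```text
clock: 2.48
eef_pos: [478.2, 61.9, 228.5]
tcp_rot: [-3.136, 0.005, -0.155]
contact_force: [0.3, -0.5, -0.0]
opening: 1.0
```

Run:
```python
from rig import r, vision
import cv2,json
s=r.sense();P=vision.camera_params('wrist');f=vision.grab_frame('wrist'); cv2.imwrite("pics/w1.png",f[:,:,::-1])
json.dump({k:(v.tolist() if hasattr(v,'tolist') else v) for k,v in P.items()},open('w1.json','w'))
print(P,s['eef_pos'],s['tcp_rot'],s['clock'])
```

```text
{'fx': 343.61329305513834, 'fy': 343.61329305513834, 'cx': 318.52035563618216, 'cy': 240.12380226958314, 'position': array([560.37215601,  47.87599111, 371.12714203]), 'rotation': array([-0.32615012,  0.00662817, -1.72468323])} [478.21146888  61.94743874 228.49853975] [-3.13609198  0.00538667 -0.15461778] 2.475
```

View pics/w1.png

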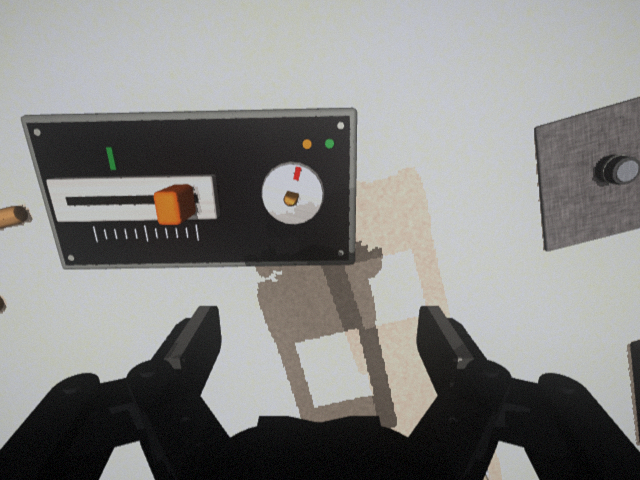

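The wrist view shows the console corners at (22,117), (356,109), (355,268) and (65,268). The mark is at (111,158), the disc centre at (292,193), the red line at (297,174) and the grip top at about (168,208).

Run:
```python
from h import *
import json
W=json.load(open('w1.json'))
dat=[(W,22,117,75,150,50),(W,356,109,75,-150,50),(W,355,268,-75,-150,50),(W,65,268,-75,150,50),(W,292,193,0,-90,56)]
def res(p,full=0):
    return np.ravel([proj(P,R.from_euler('z',p[2]).apply([x,y,z])+[p[0],p[1],0])[0]-[u,v] for P,u,v,x,y,z in dat])
s=least_squares(res,[512,175,-.13],loss='soft_l1');print(s.x,np.round(s.fun,1))
inv=lambda X:R.from_euler('z',-s.x[2]).apply(np.array(X)-[s.x[0],s.x[1],0])
for n,u,v,z in [('mark',111,158,54),('disc',292,193,56),('red',297,174,56),('tip',291,198,86),('fader',168,208,105)]:
    X=onz(W,u,v,z);print(n,X,inv(X))
```

```text
[ 5.13296093e+02  1.72761363e+02 -1.32399219e-01] [-3.8 -0.4  1.8 -0.3  0.6 -0.9 -2.7  4.2  0.5  3.3]
mark [560.59701637 240.0180584   54.        ] [38.00820643 72.91239036 54.        ]
disc [504.57999006  83.48829886  56.        ] [  3.14536265 -89.64238496  56.        ]
red [521.04781384  75.89380335  56.        ] [ 20.47163052 -94.99645104  56.        ]
tip [505.84043484  81.68475101  86.        ] [  4.63286733 -91.26375342  86.        ]
fader [516.40611692 177.56536669 105.        ] [  2.44861589   5.17252164 105.        ]
```

move_arm(
  series="-1 0.18 -1 0.5 0 0 -1.3; -1 0.18 -1 0.5 0 0 0; -1 0.18 -1 0.5 0 0 0; -1 0 0 0.5 0 0 0; -1 0 0 0 0 0 0",
)

```text
clock: 3.15
eef_pos: [518.7, 187.4, 146.6]
tcp_rot: [-3.134, 0.004, -0.129]
contact_force: [0.6, 0.0, 0.6]
opening: 0.995
```

move_arm(
  series="-1 -0.06 0.23 0 -0.4 0.2 -0.2; -1 0 0 0.6 0 0 0; -1 0 0 0.6 0 0 0; -1 0 0 0.45 0 0 0; -1 0 0 0 0 0 0; -1 0 0 0 0 0 0",
)

```text
clock: 3.9
eef_pos: [517.1, 174.3, 85.2]
tcp_rot: [-3.14, -0.007, -0.128]
contact_force: [0.3, 0.2, -0.3]
opening: 0.998
```

move_arm(
  series="-1 -0.03 -0.1 0.22 0 0 0; -1 0 0 0 0 0 0; 1 0 0 0 0 0 0; 1 0 0 0 0 0 0; 1 0 0 0 0 0 0; 1 0 0 0 0 0 0; 1 0 0 0 0 0 0; 1 0 0 0 0 0 0",
)

```text
clock: 4.9
eef_pos: [517.6, 178.9, 78.2]
tcp_rot: [-3.138, -0.01, -0.128]
contact_force: [-0.5, 0.3, 0.6]
opening: 0.229
```

move_arm(
  series="1 0 -0.3 0 0 0 0; 1 0 -0.3 0 0 0 0; 1 0 -0.3 0 0 0 0; 1 0 -0.3 0 0 0 0; 1 0 -0.2 0 0 0 0; 1 0 0 0 0 0 0; 1 0 0 0 0 0 0",
)

```text
clock: 5.78
eef_pos: [525.7, 239.2, 78.2]
tcp_rot: [-3.139, -0.011, -0.127]
contact_force: [0.9, -2.6, 0.3]
opening: 0.23
```

```bash
cat > snap.py <<'E'
import sys,json,cv2,numpy as np
from rig import r, vision
from h import *
n=sys.argv[1]; s=r.sense();P=vision.camera_params('wrist');f=vision.grab_frame('wrist'); cv2.imwrite(f"pics/{n}.png",f[:,:,::-1])
json.dump({k:(v.tolist() if hasattr(v,'tolist') else v) for k,v in P.items()},open(n+'.json','w'))
print(P['position'],s['eef_pos'],s['tcp_rot'],s['contact_force'],s['opening'],s['clock'])
E
python3 snap.py w2
python3 - <<'E'
from rig import vision
import cv2
f=vision.grab_frame('side')[:,:,::-1]; cv2.imwrite('pics/sd2.png',f)
w=cv2.imread('pics/w2.png'); import numpy as np
c=cv2.resize(f[250:370,260:380],(480,480),interpolation=cv2.INTER_CUBIC)
cv2.imwrite('pics/c2.png',np.hstack([cv2.resize(w[60:480,:],(800,525))[0:480,0:320+0],c]))
E
```

```text
[605.97821845 227.92585122 222.11237539] [525.70772328 239.17340982  78.19036199] [-3.13850406 -0.01054631 -0.12723809] [ 0.87466544 -2.55691878  0.33773533] 0.22996168425816974 5.775
```

View pics/w2.png

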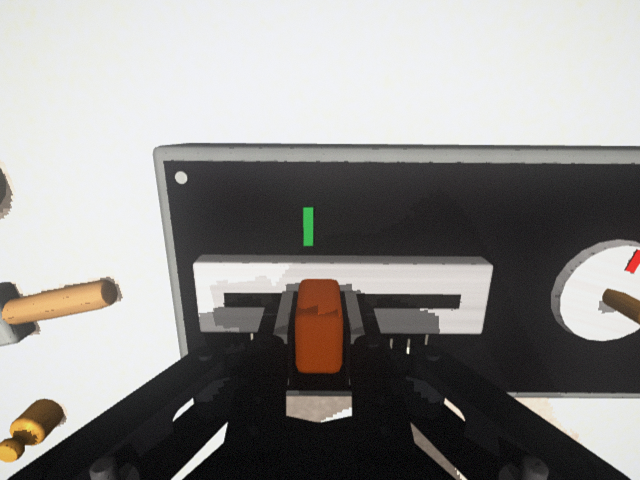

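Run:
```python
from h import *
import json
W=json.load(open('w2.json')); inv=lambda X:R.from_euler('z',.1325).apply(np.array(X)-[513,174,0])
for n,u,v,z in [('mark',308,226.5,54),('mark top',308.2,208,54),('mark bot',308,245,54),('boxcorner',154,147,50),('fad',319.5,345,105),('fad',320.5,300,105),('disc',605,291,56)]:
    print(n,onz(W,u,v,z),inv(onz(W,u,v,z)))
print(inv([525.7,239.2,0]))
c=inv([525.7,239.2,0])
for z in (105,65): 
  for x in (-14,14): 
    X=R.from_euler('z',-.1325).apply([x,c[1],z])+[513,174,0]; print(x,z,proj(W,X))
```

```text
mark [560.47189463 239.7987983   54.        ] [38.36293678 71.49369006 54.        ]
mark top [569.94239679 238.4045703   54.        ] [47.93462238 71.36285592 54.        ]
mark bot [550.66002441 241.13893806  54.        ] [28.46002105 71.52581104 54.        ]
boxcorner [608.32571123 308.77113297  50.        ] [ 76.6851836  146.18355625  50.        ]
fad [525.40410827 238.26706473 105.        ] [  3.8048911   65.34248476 105.        ]
fad [545.05759385 235.4049171  105.        ] [ 23.66423406  65.10189854 105.        ]
disc [506.12986171  87.99293837  56.        ] [  4.5527004  -86.16081691  56.        ]
[ 3.97493671 66.30633362  0.        ]
-14 105 [[316.86274566 382.05751243]]
14 105 [[317.19721441 322.38893108]]
-14 65 [[317.533694   328.66788124]]
14 65 [[317.82727093 279.6030521 ]]
```

move_arm(
  series="1 0 -0.155 0 0 0 0; 1 0 0 0 0 0 0; 1 0 0 0 0 0 0",
)

```text
clock: 6.25
eef_pos: [526.5, 245.2, 78.2]
tcp_rot: [-3.138, -0.01, -0.128]
contact_force: [0.9, -1.3, 0.1]
opening: 0.221
```

```bash
python3 snap.py w3
python3 - <<'E'
import cv2,numpy as np
w=cv2.imread('pics/w3.png');h=cv2.cvtColor(w,cv2.COLOR_BGR2HSV)
for n,lo,hi in (('green',(40,80,60),(80,255,255)),('orange',(3,150,60),(18,255,255))):
    m=cv2.inRange(h,lo,hi)[150:400,200:450]; 
    k,l,st,c=cv2.connectedComponentsWithStats(m); i=1+st[1:,4].argmax(); print(n,st[i]+[200,150,0,0,0],c[i]+[200,150])
E
```

```text
[606.80542529 233.81103856 222.10065281] [526.49519655 245.15560282  78.18501322] [-3.13826624 -0.01027245 -0.1284732 ] [ 0.93550768 -1.25011287  0.14623562] 0.2213772218397184 6.25
green [315 207  11  40 421] [319.87648456 225.75534442]
orange [ 295  279   48   95 4200] [318.49738095 327.03761905]
```

move_arm(
  series="0 0 0 0 0 0 0; -0.2 0 0 0 0 0 0; -0.5 0 0 0 0 0 0; -0.5 0 0 -0.5 0 0 0; -0.5 0 0 -1 0 0 0; -0.5 0 0 -1 0 0 0; -0.5 0 0 0 0 0 0; -0.5 0 0 0 0 0 0",
)

```text
clock: 7.3
eef_pos: [524.1, 244.4, 179.9]
tcp_rot: [-3.14, -0.007, -0.128]
contact_force: [-0.2, -0.4, -0.0]
opening: 0.753
```

```bash
python3 snap.py w4
```

```text
[604.82495734 233.18747021 323.56254223] [524.06826006 244.38265761 179.90242773] [-3.13975242 -0.00741256 -0.1284098 ] [-0.18775495 -0.35436633 -0.0484634 ] 0.7526571334078477 7.3
```

View pics/w4.png

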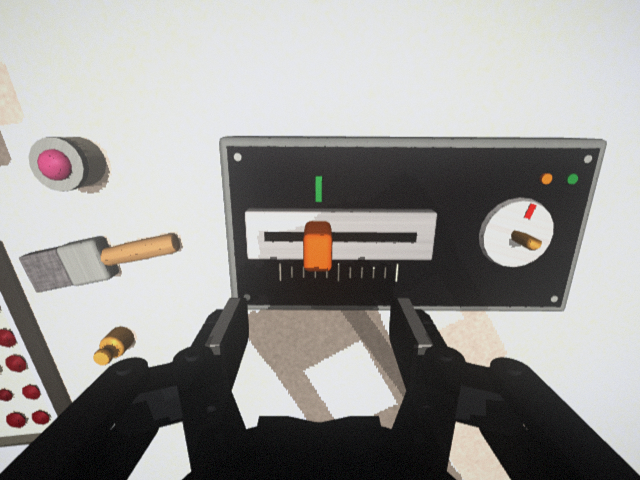

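move_arm(
  series="-0.5 -0.03 1 0 0 0 0; -0.5 -0.03 1 0 0 0 0; -0.5 -0.03 1 0 0 0 0; -0.5 -0.03 1 0 0 0 0; -0.5 -0.03 1 0 0 0 0; -0.5 -0.03 1 0 0 0 0; -0.5 -0.03 1 0 0 0 0; -0.5 -0.03 1 0 0 0 0; -0.5 -0.03 1 0 0 0 0; -0.5 -0.03 1 0 0 0 0; -0.5 -0.03 1 0 0 0 0; -0.5 -0.03 1 0 0 0 0; -0.5 -0.03 1 0 0 0 0; -0.5 0 0.9 0 0 0 0; -0.5 0 0 0 0 0 10.5; -0.5 0 0 0 0 0 10.5; -0.5 0 0 0 0 0 10.5; -0.5 0 0 0 0 0 10.5; -0.5 0 0 0 0 0 10.5; -0.5 0 0 0 0 0 0",
)

```text
clock: 9.85
eef_pos: [422.3, -319.3, 154.6]
tcp_rot: [3.124, 0.024, -1.063]
contact_force: [-0.1, -0.8, -0.3]
opening: 0.749
```

```bash
python3 snap.py w5
```

```text
[ 467.04118492 -392.53262168  295.62375992] [ 422.28173816 -319.25689466  154.5708508 ] [ 3.12417674  0.02433571 -1.06267069] [-0.05450177 -0.75279849 -0.34328848] 0.7492385400382998 9.85
```

View pics/w5.png

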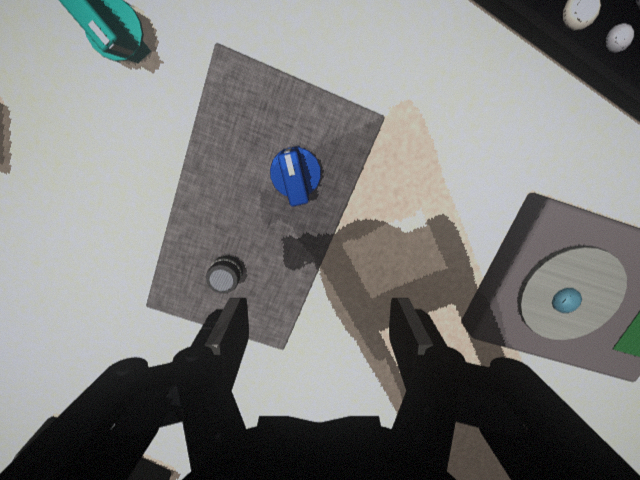

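Run:
```python
from h import *
import json
W=json.load(open('w5.json'))
for n,a,b,z in [('bar',(290,149),(299,205.5),54),('line',(288.5,151),(293,175),54),('loupe/skirt',(222,277),(296,172),28)]:
    A,B=onz(W,*a,z),onz(W,*b,z);d=A-B;print(n,A,B,(A+B)/2,np.hypot(*d[:2]),np.arctan2(d[1],d[0]))
W=json.load(open('w4.json'))
A,B=onz(W,530.5,211.5,56),onz(W,516,233,56);d=A-B;print(A,B,np.arctan2(d[1],d[0]))
# fader/mark
inv=lambda X:R.from_euler('z',.1325).apply(np.array(X)-[513,174,0])
print(inv(onz(W,319,188,54)),inv(onz(W,317.5,250,105)), inv(onz(W,516,233,56)))
```

```text
bar [ 470.23684833 -366.7300095    54.        ] [ 446.28408991 -334.8497095    54.        ] [ 458.26046912 -350.7898595    54.        ] 39.87590956801335 -0.926441902260087
line [ 470.51714369 -365.05793321   54.        ] [ 460.24351004 -352.11491555   54.        ] [ 465.38032687 -358.58642438   54.        ] 16.5248072433066 -0.8998726216861841
loupe/skirt [ 472.15803852 -241.2943976    28.        ] [ 458.56221501 -350.92815695   28.        ] [ 465.36012676 -296.11127727   28.        ] 110.47356067387689 1.447414953218954
[521.38502569  74.68028947  56.        ] [504.72739803  85.24284542  56.        ] -0.5651144297232757
[38.93080039 71.00953437 54.        ] [  5.37595035  71.75938974 105.        ] [  3.52585176 -89.07208767  56.        ]
```

move_arm(
  series="-0.5 0 0 0 1 1.4 -8.2; -0.5 0 0 0 0 0 0; -0.5 0.6 -0.12 0.4 0 0 0; -0.5 0.55 -0.12 0.5 0 0 0; -0.5 0 0 0.6 0 0 0; -0.5 0 0 0 0 0 0; -0.5 0 0 0 0 0 0",
)

```text
clock: 10.78
eef_pos: [459.4, -350.3, 92.2]
tcp_rot: [-3.141, 0.003, -0.91]
contact_force: [0.6, 0.5, 0.3]
opening: 0.746
```

Lined up; going down and gripping.

move_arm(
  series="-0.5 -0.02 0.02 0.6 0 0 0.5; -0.5 0 0 0.6 0 0 0; -0.5 0 0 0.25 0 0 0; -0.5 0 0 0 0 0 0; -0.5 0 0 0 0 0 0",
)

```text
clock: 11.4
eef_pos: [460.9, -351.9, 38.5]
tcp_rot: [-3.139, -0.004, -0.92]
contact_force: [0.1, 0.7, 0.7]
opening: 0.752
```

move_arm(
  series="-0.5 -0.06 0.035 0.18 0 0 0; -0.5 0 0 0 0 0 0; 1 0 0 0 0 0 0; 1 0 0 0 0 0 0; 1 0 0 0 0 0 0; 1 0 0 0 0 0 0; 1 0 0 0 0 0 0; 1 0 0 0 0 0 0",
  grip_force=50,
)

```text
clock: 12.4
eef_pos: [459.0, -351.4, 32.6]
tcp_rot: [-3.138, -0.006, -0.92]
contact_force: [0.5, -0.3, 0.0]
opening: 0.151
```

```bash
python3 snap.py w6
```

```text
[ 508.70522627 -416.15517539  176.20515398] [ 459.02014923 -351.42560536   32.63193561] [-3.13844613 -0.00604428 -0.92019098] [ 0.47699371 -0.33392295  0.03443761] 0.15070041580005428 12.4
```

View pics/w6.png

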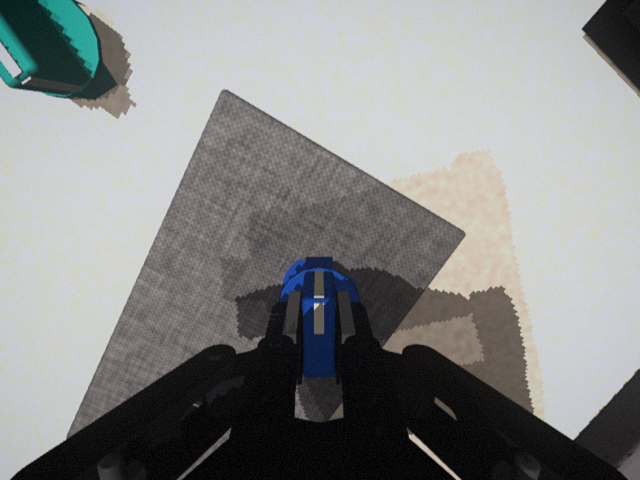

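The knob is gripped. The bar is central at column 319 with the white line upright. The bar top spans roughly rows 297 to 377.

Run:
```python
from h import *
import json
W=json.load(open('w6.json'))
y=-.9202;T=np.array([459.02,-351.43,32.63])
for u,v in [(319.5,297),(318.5,377),(319,270)]:
    X=onz(W,u,v,54);d=R.from_euler('z',-y).apply(X-T);print(X,d)
X=onz(W,319,285,25)
# predicted rows for bar ends if centred
for dx in(-19,19):
    print(dx,proj(W,T+R.from_euler('z',y).apply([dx,0,54-T[2]])))
```

```text
[ 470.24703259 -365.57701046   54.        ] [18.05687438  0.36531261 21.37      ]
[ 447.36888289 -334.91733464   54.        ] [-20.19613131   0.73001866  21.37      ]
[ 477.416861   -374.64635665   54.        ] [29.61604526  0.57755882 21.37      ]
-19 [[320.20423134 374.69917553]]
19 [[320.4298396  294.85298007]]
```

move_arm(
  series="1 0 0 -0.5 0 0 0; 1 0 0 -1 0 0 -6; 1 0 0 -1 0 0 -6; 1 0 0 -0.7 0 0 -6; 1 0 0 0 0 0 -6; 1 -0.46 -0.78 0 0 0 0; 1 -0.46 -0.78 0 0 0 0; 1 -0.46 -0.78 0 0 0 0; 1 -0.46 -0.78 0 0 0 0; 1 -0.46 -0.78 0 0 0 0; 1 -0.46 -0.78 0 0 0 0; 1 -0.46 -0.78 0 0 0 0; 1 -0.46 -0.78 0 0 0 0; 1 -0.46 -0.78 0 0 0 0; 1 -0.46 -0.78 0 0 0 0; 1 -0.46 -0.78 0 0 0 0; 1 -0.46 -0.78 0 0 0 0; 1 -0.4 -0.6 0 0 0 0; 1 0 0 0 0 0 0; 1 0 0 0 0 0 0",
)

```text
clock: 14.95
eef_pos: [433.6, 125.7, 163.0]
tcp_rot: [-3.141, -0.008, -0.488]
contact_force: [-0.2, -0.2, -1.3]
opening: 0.156
```

```bash
python3 snap.py w7
```

```text
[505.55340909  87.48835074 306.6966554 ] [433.57837169 125.74337725 162.97257861] [-3.14059582 -0.0079184  -0.48803244] [-0.16078423 -0.15237778 -1.34545181] 0.15576613916410267 14.95
```

View pics/w7.png

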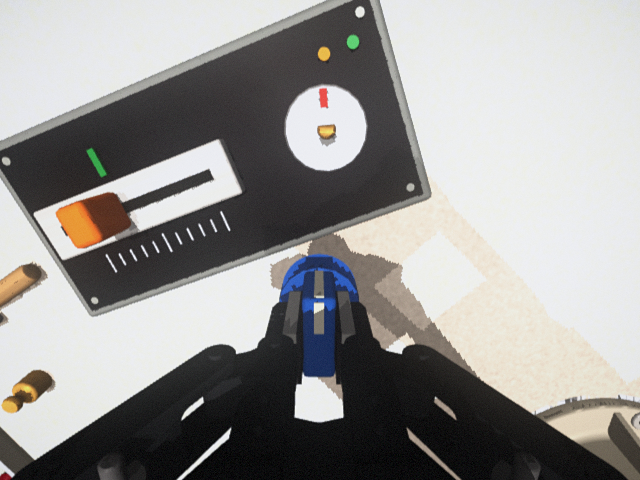

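The disc is centred at about (326,128), the tip is at (326,131) and the red line at (323,98), so it points nearly straight up the image. I'll get these precisely with blob code.

Run:
```python
from h import *
import json
W=json.load(open('w7.json'));w=cv2.imread('pics/w7.png');h=cv2.cvtColor(w,cv2.COLOR_BGR2HSV)
def big(m,x0,y0,x1,y1):
    m=m.copy();mm=np.zeros_like(m);mm[y0:y1,x0:x1]=m[y0:y1,x0:x1];k,l,st,c=cv2.connectedComponentsWithStats(mm);i=1+st[1:,4].argmax();return (l==i).astype('uint8')*255,c[i],st[i]
m,c,s=big(cv2.inRange(h,(0,0,150),(180,60,255)),270,70,380,185)
cn=max(cv2.findContours(m,0,1)[0],key=cv2.contourArea);e=cv2.fitEllipse(cv2.convexHull(cn));print('disc',e)
mr,cr,sr=big(cv2.inRange(h,(0,150,90),(8,255,255))|cv2.inRange(h,(172,150,90),(180,255,255)),300,75,350,120);print('red',cr,sr)
mb,cb,sb=big(cv2.inRange(h,(12,90,40),(35,255,255)),305,110,350,150);print('brass',cb,sb)
D=onz(W,*e[0],56);A=onz(W,*cr,56);d=A-D;print(D,np.arctan2(d[1],d[0]),np.hypot(*d[:2]))
ys,xs=np.nonzero(mr);L=cv2.fitLine(np.float32([onz(W,x,y,56)[:2] for x,y in zip(xs,ys)]),cv2.DIST_L2,0,.01,.01).ravel();print('red line yaw',np.arctan2(L[1],L[0]))
for row in w[118:146,312:342]: pass
cv2.imwrite('pics/c7.png',cv2.resize(w[75:185,270:380],(660,660),interpolation=cv2.INTER_CUBIC))
y=-.488;T=np.array([433.58,125.74,162.97]);print('tool frame disc',R.from_euler('z',-y).apply(D-T))
for u,v in [(319.5,297),(318.5,377)]: print(R.from_euler('z',-y).apply(onz(W,u,v,T[2]+21.4)-T))
```

```text
disc ((325.4207763671875, 127.44735717773438), (81.03533935546875, 85.8537826538086), 1.0018326044082642)
red [323.02631579  97.22807018] [320  89   7  18 114]
brass [326.15263158 130.86842105] [318 125  17  14 190]
[504.37017869  83.27952571  56.        ] -0.3978651129722468 19.484953006571686
red line yaw -0.41515115
tool frame disc [  82.43503711   -4.31345953 -106.97      ]
[18.25502652 -0.23010246 21.4       ]
[-19.9190479    0.13534573  21.4       ]
```

View pics/c7.png

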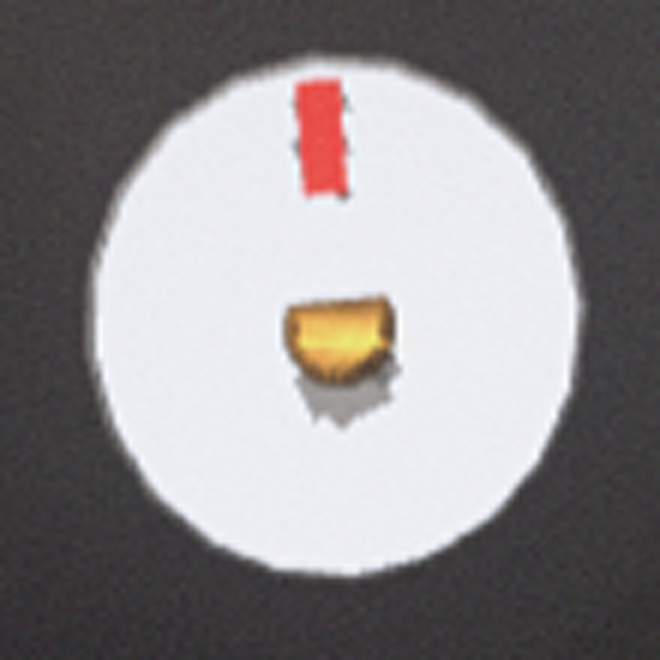

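Run:
```python
from h import *
import json
W=json.load(open('w7.json'))
X=onz(W,326.6,129.6,84);D=onz(W,325.4,127.4,56);print(X,D)
y=-.41;T=np.array([433.58,125.74,162.97])
for S in (X,D,(X+D)/2):
    g=S+.9*np.array([np.cos(y),np.sin(y),0]);d=R.from_euler('z',-y).apply(g-T);print(g,'tool tx,ty mm',d[0],-d[1])
```

```text
[503.04296977  83.69064835  84.        ] [504.40457667  83.27781868  56.        ]
[503.86837851  83.33189996  84.        ] tool tx,ty mm 81.36719979107417 10.87574828083437
[505.22998541  82.91907028  56.        ] tool tx,ty mm 82.78051559298153 10.711613759075181
[504.54918196  83.12548512  70.        ] tool tx,ty mm 82.07385769202784 10.793681019954771
```

move_arm(
  series="1 0 0 0 0 0 -4.5; 1 0 0 0 0 0 0; 1 0.7 0.09 0 0 0 0; 1 0.7 0.09 0 0 0 0; 1 0.64 0.09 0.3 0 0 0; 1 0 0 0.45 0 0 0; 1 0 0 0 0 0 0; 1 0 0 0 0 0 0",
)

```text
clock: 16.0
eef_pos: [507.0, 76.1, 133.6]
tcp_rot: [-3.141, -0.009, -0.426]
contact_force: [0.0, 0.5, -1.1]
opening: 0.156
```

move_arm(
  series="1 -0.136 -0.134 0 0 -0.5 -0.9; 1 0 0 0.2 0 0 0; 1 0 0 0 0 0 0; 1 0 0 0 0 0 0",
)

```text
clock: 16.5
eef_pos: [504.3, 84.3, 126.5]
tcp_rot: [-3.14, -0.001, -0.409]
contact_force: [0.0, -0.1, -0.0]
opening: 0.154
```

```bash
python3 snap.py w8
python3 - <<'E'
from rig import vision
import cv2,numpy as np
a=vision.grab_frame('scene')[:,:,::-1];b=vision.grab_frame('side')[:,:,::-1]
w=cv2.imread('pics/w8.png')
c=lambda im,x,y:cv2.resize(im[y:y+60,x:x+80],(400,300),interpolation=cv2.INTER_CUBIC)
cv2.imwrite('pics/c8.png',np.vstack([np.hstack([c(a,285,185),c(b,300,235)]),np.hstack([cv2.resize(w[200:380,200:440],(400,300)),np.zeros((300,400,3),'uint8')])]))
E
```

```text
[579.89627934  51.27178373 269.67310746] [504.29099601  84.28929827 126.48401336] [-3.14015476e+00 -1.11925902e-03 -4.08714585e-01] [ 0.00839565 -0.09043813 -0.01374075] 0.1537658724821709 16.5
```

View pics/c8.png

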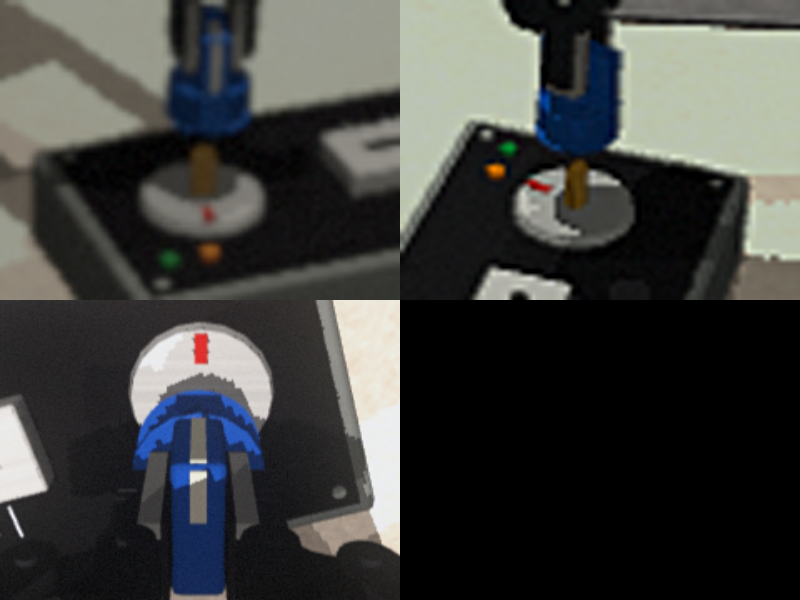

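move_arm(
  series="1 0.013 0.03 0 0 0 0; 1 0 0 0.15 0 0 0; 1 0 0 0.1 0 0 0; 1 0 0 0.08 0 0 0; 1 0 0 0.05 0 0 0; 1 0 0 0 0 0 0",
  grip_force=60,
)

```text
clock: 17.4
eef_pos: [504.2, 82.6, 110.0]
tcp_rot: [-3.14, -0.001, -0.409]
contact_force: [0.5, -0.1, -1.0]
opening: 0.15
```

move_arm(
  series="1 0 0 0.08 0 0 0; 1 0 0 0.08 0 0 0; 1 0 0 0 0 0 0",
)

```text
clock: 17.77
eef_pos: [504.3, 82.7, 103.2]
tcp_rot: [-3.14, -0.001, -0.409]
contact_force: [0.2, -0.0, -0.2]
opening: 0.152
```

move_arm(
  series="1 0 0 0.1 0 0 0; 1 0 0 0.06 0 0 0; 1 0 0 0.04 0 0 0; 1 0 0 0 0 0 0",
)

```text
clock: 18.27
eef_pos: [504.3, 82.7, 94.7]
tcp_rot: [-3.14, -0.001, -0.409]
contact_force: [0.5, -0.1, -0.7]
opening: 0.149
```

move_arm(
  series="1 0 0 0.04 0 0 0; 1 0 0 0.04 0 0 0; 1 0 0 0 0 0 0",
)

```text
clock: 18.65
eef_pos: [504.4, 82.7, 91.4]
tcp_rot: [-3.14, -0.001, -0.409]
contact_force: [-0.2, 0.8, -1.2]
opening: 0.145
```

move_arm(
  series="1 0 0 0.04 0 0 0; 1 0 0 0.04 0 0 0; 1 0 0 0 0 0 0",
)

```text
clock: 19.02
eef_pos: [504.6, 82.8, 88.5]
tcp_rot: [-3.14, -0.001, -0.409]
contact_force: [-2.1, -0.2, 3.9]
opening: 0.153
```

```bash
python3 snap.py w9
python3 - <<'E'
from rig import vision
import cv2,numpy as np
a=vision.grab_frame('scene')[:,:,::-1];b=vision.grab_frame('side')[:,:,::-1]
w=cv2.imread('pics/w9.png')
c=lambda im,x,y:cv2.resize(im[y:y+60,x:x+80],(400,300),interpolation=cv2.INTER_CUBIC)
cv2.imwrite('pics/c9.png',np.vstack([np.hstack([c(a,285,185),c(b,300,235)]),np.hstack([cv2.resize(w[200:380,200:440],(400,300)),c(a,340,180)])]))
E
```

```text
[580.14788545  49.69800832 231.67649368] [504.60295352  82.76356525  88.46793044] [-3.13993970e+00 -1.39811081e-03 -4.09177668e-01] [-2.12264634 -0.24556937  3.85458592] 0.15288794604193665 19.025
```

View pics/c9.png

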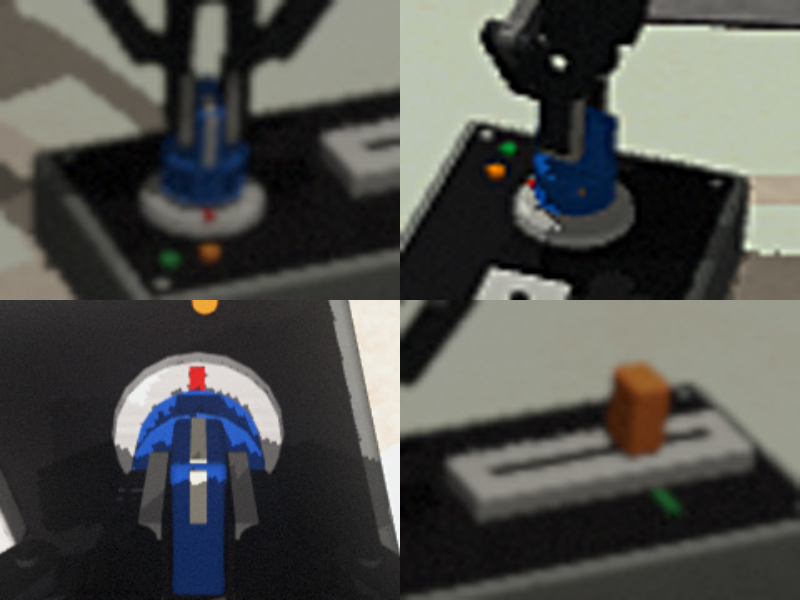

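move_arm(
  series="1 0 0 0.04 0 0 0; 1 0 0 0.03 0 0 0; 1 0 0 0 0 0 0",
)

```text
clock: 19.55
eef_pos: [504.6, 82.8, 85.9]
tcp_rot: [-3.14, -0.002, -0.409]
contact_force: [-0.9, 0.2, 6.2]
opening: 0.145
```

move_arm(
  series="1 0 0 0.03 0 0 0; 1 0 0 0.03 0 0 0; 1 0 0 0.02 0 0 0; 1 0 0 0.02 0 0 0",
)

```text
clock: 20.05
eef_pos: [504.8, 82.8, 85.2]
tcp_rot: [-3.14, -0.002, -0.409]
contact_force: [-5.1, -1.0, 16.0]
opening: 0.147
```

move_arm(
  series="1 0 0 0.02 0 0 0; 1 0 0 0.02 0 0 0",
)

```text
clock: 20.3
eef_pos: [504.8, 82.8, 85.1]
tcp_rot: [-3.14, -0.002, -0.409]
contact_force: [-5.4, -0.9, 16.4]
opening: 0.148
```

Run:
```python
from rig import r, vision
for i in range(4): vision.grab_frame('side')
s=r.sense();print(s['clock'],s['eef_pos'],s['contact_force'],s['opening'])
for i in range(6): vision.grab_frame('side')
s=r.sense();print(s['clock'],s['eef_pos'],s['contact_force'],s['opening'])
if 12<s['contact_force'][2]<35: print(r.sign_off())
```

```text
20.5 [504.76474137  82.77778404  85.15297387] [-5.73770209 -0.47984183 15.56171581] 0.1476254625421671
20.8 [504.78018595  82.7671546   85.16298578] [-4.3717924  -1.33454869 15.89151594] 0.1489327369177492
the job is handed in; nothing more can be done
None
```

I slid the dimmer to the green mark, fitted the knob on the D-shaft and pressed it to the bottom. I handed the job in at 20.8 s, still gripping the knob and holding it down.

- **Dimmer:** after I let go, the wrist camera put the grip within about 0.8 mm of the mark, on the far side of it. A later scene picture showed nothing different, but I didn't measure it again.
- **Knob fit:** the knob went onto the shaft with no jamming force.
- **Press:** the spring took over at about 90 mm tool height and force rose roughly 1 N per mm. The tool stopped dead at 85.2 mm, about 4.7 mm of spring travel against the stated 5 mm. It held a steady 16 N, more than the 7.5 N needed at the bottom, for the last half second.
- **Disagreement:** the knob reached home about 6 mm lower than the stated 86 mm shaft tip implies. That matches the other dimensions given (50 + 6 + 24 = 80 mm) and my own camera estimate of 79.5 mm. The wrist pictures showed no sign of the knob slipping in the fingers.
- **Not checked:** I didn't measure the other things on the counter again at the end. I felt no unexpected contact during the moves.

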